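Close and lock the propped contact grill

ROBOT

A 7-joint arm with a two-finger parallel gripper is mounted at the origin on a cart in front of the work surface, level with it; the furniture and walls round the work are solid. World frame = base frame: x ahead of the robot, y to its left, z up, the work surface at z = 0. Lengths are in m, angles in rad, forces in N, time in s.
With the tool pointing down it reaches from about 0.425 to 0.95 m from the base axis. Payload 4.7 kg.
Tool frame: the origin (TCP) lies on the centre line of the jaws, within the pads' length; the fingertips stand robot.nose_length ahead of it and the grasp point (between the pads) lies 8 mm behind it (robot.nose_length is the distance from the TCP to the fingertips, in m); z points along the fingers, y is the line along which they close (so a half turn about z gives the same grasp; the last joint's range is limited). The gripper opens to 85 mm and grips with 20 to 120 N. Pads are 22 mm wide; open, the fingers measure 114 mm over their backs; the gripper's body (76 mm by 85 mm) begins 54 mm behind the grasp point. The pads swing forward as they close: fully open they stand 13 mm farther back than shut.
Start: joints at [1.258, 0.469, -0.049, 1.532, 0.024, 1.141, -0.082], TCP at [0.189, -0.648, 0.203] pointing down, gripper open.
Joint ranges: [-2.59, 2.59], [-0.33, 1.99], [-1.39, 1.29], [0.1, 2.45], [-1.04, 4.18], [0.21, 1.99], [-2.66, 2.66]. Speed limits (rad/s): [2.57, 2.57, 3.14, 3.14, 3.14, 3.14, 3.14].

INTERFACE

Orientations are given as [roll, pitch, yaw] about the fixed x, y, z axes, in that order (R = Rz(yaw) Ry(pitch) Rx(roll)).
In Python, from plant import robot gives the robot as it stands. Calls block until the motion is done:
- robot.goto(position, orientation): joint-space move of the TCP to a pose.
- robot.move_straight(position, vel=0.15, attitude=None, contact_N=None): straight line of the TCP; attitude=None keeps the orientation; vel is the mean speed in m/s. With contact_N (N) it stops when the force on the tool has changed by that much, and returns True; else False.
- robot.move_joints(angles): joint-space move.
- robot.grip(opening, strength=None): opening from 0.0 (shut) to 1.0 (fully open); strength is the grip in N (None keeps the last); returns when the fingers have stopped.
- robot.sleep(seconds).
- robot.inverse_kinematics(position, orientation): joint angles nearest the present ones, or None.
- robot.sense(): the state.
- robot.grab_frame(name): name is "scene" or "top" or "wrist"; returns a dict with "image" (384x512x3 uint8, red, green, blue), "range_z" (384x512 float32, m along the optical axis (not along the pixel's ray), 0 where there is no reading), "fx", "fy", "cx", "cy" (pixels), "dist_coeffs" ([k1, k2, p1, p2, k3] as OpenCV has them; the pictures are not rectified), "R" (3x3) and "t" (3): a world point X has camera coordinates R X + t. Camera axes: x right, y down, z forward; pixel columns grow to the right and rows downward; lengths in m; the calibration is good to about 2 mm. A picture is of the moment at which its call begins.
A pose or a line that the arm cannot do raises robot.IKError and nothing moves.
- robot.close_job(): hands the job in; it is judged then, once.
The state is a dict: "t": time; "joint_pos": joint angles; "joint_velocities": joint speeds; "effort": joint torques, N m; "tcp_pos": TCP position; "tcp_rot": TCP orientation; "wrist_force": force on the tool from outside, world axes, zero at the start; "torque": the same for the moment, N m; "opening": opening from 0.0 (shut) to 1.0 (fully open); "gripper_force": force on a finger pad.
Only numpy, scipy, OpenCV 4.12 (cv2) and the standard library are available. Lean on these libraries where they do the work, as an engineer would, in place of code of your own. Each camera call takes 0.05 s, during which the arm holds its last target. There are 200 camera calls.

TASK

Put the contact grill away: its lid is propped open by the ratchet on its right side. Push the little pawl lever under the lid's edge all the way down and leave it down, then take the lid by its bar handle, ease it up a touch so that the loaded pawl springs out of the teeth, lower the lid under control without letting it drop, and press it straight down until both front snap hooks have clicked over it. Leave the things standing around where they are.

Things in the scene. Friction and masses are not known exactly. Their poses are not given: they have to be found in the camera images.
- grill: Contact grill (sandwich press), fixed: steel housing 190 x 196 mm on a black drip pan 205 x 250 mm, 82 mm high. Origin: centre of its underside; its +x points to its rear (hinge side, away from the robot), y to its left seen from the robot, z up. All offsets in these entries are in this frame, in mm.
- hinge (a point): Centre of the lid's hinge axis, at (85, 0, 100); the axis lies along the grill's y. Beside it on the right, turning with the lid, is the toothed steel quadrant (radius 63 mm, 5 mm teeth, one every 0.13 rad): the lid can always be raised, clicking, but not lowered while the pawl is in the teeth.
- lid (a joint): Opening angle of the lid (rad): 0 closed, grows as the front rises, limit 1.15. It starts resting on the ratchet, at about 0.53 to 0.70. Steel plate 256 mm wide, from 9 to 175 mm in front of the hinge axis, underside 10 mm below and top 33 mm above the axis when closed, 0.6 to 0.85 kg; it can rock sideways by 0.02 rad. With the pawl out it falls by itself, so it has to be held.
- handle (a point): Middle of the black bar handle across the lid's front: 14 mm thick round bar, 128 mm long along the grill's y, lugs 53 mm to either side, 35 mm free behind it. It turns with the lid: 225 mm in front of the hinge axis and 20 above it when closed, i.e. at (-140, 0, 120). Grip it from above, fingers closing along the grill's x; it can turn in the grip as the lid swings.
- pawl_lever (a joint): Angle of the pawl lever (rad): 0 up (pawl sprung into the teeth), 0.55 fully down. It starts up and stays where it is left; 3 to 4 N on its pad move it. The pawl is sprung on the lever: while the lid's weight rests on it, it stays trapped in the teeth even with the lever down, and springs out only once the lid is then raised by some 0.05 rad.
- lever_pad (a point): Centre of the top of the black thumb pad (22 x 20 x 8 mm) at the lever's front end, at the grill's right side. The lever turns about an axis along y at x = 12, z = 60; the pad is 67 mm in front of it, y from -114 to -133, below the lid's right edge (y = -128): reach it from the right with the tool leaning outward 20 to 50 degrees. Its top goes from z = 84 (up) to 47 (down).
- pawl_nose (a point): Tip of the steel pawl in front of the quadrant, at about x = 24 in the grill's frame while it is in the teeth and at x = 15 or less once it has sprung out.
- lip_left (a point): Middle of the rounded 5 mm thick lip at the lid's front on the left, over which the left hook snaps; at (-98, 75, 98.5) when the lid is closed.
- lip_right (a point): The same on the right, at (-98, -75, 98.5) when the lid is closed.
- hook_left (a joint): Bending of the left snap hook (rad), a black cantilever 12 mm wide, 120 mm high, at the base's front at (-107, 75): 0 straight, up to 0.08 as the lip pushes past its sloping nose, then it springs back over the lip. The lid's weight is not enough: unlocked, the lid rests on the noses at 0.04 to 0.07 rad; 5 to 15 N more, down on the handle, make both click.
- hook_right (a joint): The same for the right snap hook, at (-107, -75).
- mug: Bystander: mug 79 x 110 x 96 mm beside the grill on its left; origin centre of its underside.
- spice_jar: Bystander: spice jar 46 mm wide, 106 mm high, standing behind the lever at the grill's right rear, about (90, -200); origin centre of its underside.
- fork: Bystander: fork lying on the worktop in front of the grill.
- spoon: Bystander: spoon lying on the worktop in front of the grill.
- wooden_spoon: Bystander: wooden spoon lying to the right of the grill.

How it is judged:
On the way, in this order (a step that is already met when the one before it is completed fails the run):
1. the pawl lever is pushed down while the lid is still up (value of joint pawl_lever above 0.42 rad and value of joint lid above 0.24 rad), for 0.2 s.
2. the lid is closed and both lips are under their hooks (z of each of lip_left, lip_right in the frame of grill below 0.1015 m), for 0.2 s.
At the end, for the whole second after the job is handed in: The lid is closed with both front lips under the hooks' noses (within 3 mm of fully down), both hooks have sprung back straight (under 0.03 rad) and the pawl lever is still down (over 0.42 rad) (all of step 2 and value of joint each of hook_left, hook_right below 0.03 rad and value of joint pawl_lever above 0.42 rad); the robot touches nothing.
It fails at once if the lid is forced down past the pawl while the lever is up or the pawl is still in the teeth ((value of joint pawl_lever below 0.25 rad or x of pawl_nose in the frame of grill above 0.018 m) and value of joint lid below 0.24 rad).
It fails at once if the released lid is dropped (falls faster than 1.8 rad/s while more than 0.1 rad open) (value of joint pawl_lever above 0.3 rad and value of joint lid above 0.1 rad and velocity of joint lid below -1.8 rad/s).
It fails at once if a bystander is pushed more than 30 mm away or knocked over (distance of any of mug, spice_jar, fork, spoon, wooden_spoon from where it was at the start of the episode above 0.03 m or angle between any of mug, spice_jar's own z axis and vertical above 0.5 rad).
It also fails if it takes over 64 s, if anything falls off the work surface, if the arm or the gripper's body presses on something with over 40 N, if the wrist force passes 120 N, or if a joint passes its speed limit or range.

## Working session

There is one attempt and no reset: what is moved stays moved. The work goes in short steps, each a Python script; the robot and the scene stay as the last script left them, time stands still between calls to the robot, and variables do not carry over. Pictures are saved under pics/ and viewed, at most 10 in all, crops included, and the job is handed in when it is done.

```bash
ls; mkdir -p pics; python3 - <<'E'
from plant import robot
import cv2,numpy as np
print(robot.nose_length, robot.sense())
ims=[]
for n in ("scene","top"):
    f=robot.grab_frame(n); np.savez(f"pics/{n}0.npz",**f)
    ims.append(f["image"]); print(n,f["fx"],f["cx"],f["cy"],f["dist_coeffs"],f["R"],f["t"])
    cv2.imwrite(f"pics/{n}0.png",f["image"][:,:,::-1])
E
```

```text
pics
0.011 {'t': 0.0, 'joint_pos': array([ 1.25807542,  0.46946807, -0.04857175,  1.53371385,  0.02405435,
        1.14102983, -0.0822864 ]), 'joint_velocities': array([-0.00178145,  0.00086354, -0.00026296,  0.00050908, -0.00013102,
       -0.0015844 , -0.00027794]), 'effort': array([-2.56609701e-04, -5.10305750e+01, -4.66359104e-02, -2.37714976e+01,
        1.07643832e-02,  7.66662910e-03, -4.23597635e-05]), 'tcp_pos': array([ 0.18883801, -0.64735646,  0.20183503]), 'tcp_rot': array([-3.13955761e+00,  4.59918869e-05,  2.83826877e-01]), 'wrist_force': array([ 0.15702904, -0.60114997,  1.13896556]), 'torque': array([ 0.04712056,  0.00212668, -0.02719506]), 'gripper_force': 0.0, 'opening': 0.9998970319922579}
scene 471.2765292986259 249.33547430313007 197.1306009906786 [-0.04883895  0.          0.          0.          0.        ] [[-0.86505958 -0.50153003 -0.01181289]
 [-0.31029114  0.55340882 -0.77295413]
 [ 0.39419706 -0.66498595 -0.63435192]] [0.48608029 0.23937678 1.11295798]
top 459.9930650560906 252.5777902446952 192.37481631829834 [-0.03451063  0.          0.          0.          0.        ] [[-0.02023964 -0.9997784  -0.00578814]
 [-0.98049282  0.02098066 -0.19543192]
 [ 0.19551005  0.00171976 -0.98070019]] [0.02213088 0.56610094 1.05276815]
```

View pics/scene0.png

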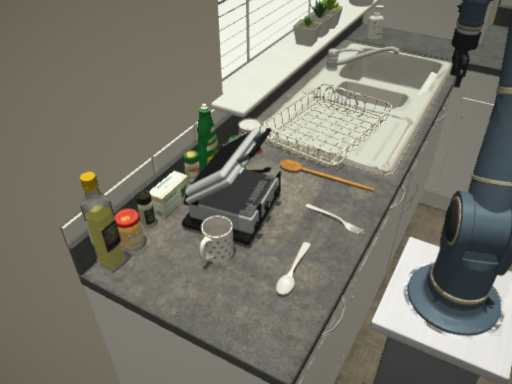

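View pics/top0.png

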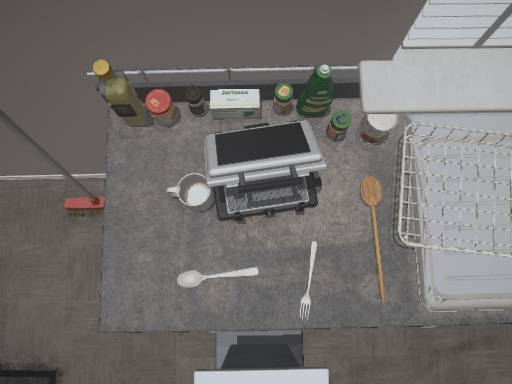

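The scene view shows the grill with its lid open around (235,190). In the top view the lid is around (262,150), the base and drip pan around (268,195), and the lever on the right near (318,180). Next I'll zoom in and build a point cloud.

```bash
cat > h.py <<'E'
import numpy as np,cv2
def cloud(f):
    K=np.array([[f["fx"],0,f["cx"]],[0,f["fy"],f["cy"]],[0,0,1]],float)
    h,w=f["range_z"].shape
    u,v=np.meshgrid(np.arange(w),np.arange(h))
    n=cv2.undistortPoints(np.stack([u,v],-1).reshape(-1,1,2).astype(float),K,np.array(f["dist_coeffs"],float)).reshape(h,w,2)
    z=f["range_z"]; P=np.dstack([n*z[...,None],z])
    W=(P-np.array(f["t"]))@np.array(f["R"]); W[z<=0]=np.nan
    return W
def proj(f,X):
    K=np.array([[f["fx"],0,f["cx"]],[0,f["fy"],f["cy"]],[0,0,1]],float)
    return cv2.projectPoints(np.asarray(X,float).reshape(-1,3),cv2.Rodrigues(np.array(f["R"],float))[0],np.array(f["t"],float),K,np.array(f["dist_coeffs"],float))[0].reshape(-1,2)
E
python3 - <<'E'
from h import *
f=np.load("pics/top0.npz"); W=cloud(f)
c=cv2.resize(f["image"][110:230,190:345,::-1],None,fx=5,fy=5,interpolation=cv2.INTER_CUBIC); cv2.imwrite("pics/topc.png",c)
for r in range(116,224,6): print(r,[tuple(np.round(W[r,c]*1000).astype(int)) if W[r,c,2]==W[r,c,2] else None for c in (215,240,265,290,315)])
f=np.load("pics/scene0.npz")
c=cv2.resize(f["image"][115:245,170:295,::-1],None,fx=4.5,fy=4.5,interpolation=cv2.INTER_CUBIC); cv2.imwrite("pics/scenec.png",c)
E
```

```text
116 [(np.int64(775), np.int64(103), np.int64(24)), (np.int64(774), np.int64(39), np.int64(23)), (np.int64(782), np.int64(-26), np.int64(-3)), (np.int64(780), np.int64(-92), np.int64(-1)), (np.int64(775), np.int64(-156), np.int64(9))]
122 [(np.int64(768), np.int64(105), np.int64(-1)), (np.int64(766), np.int64(40), np.int64(1)), (np.int64(764), np.int64(-26), np.int64(3)), (np.int64(712), np.int64(-79), np.int64(141)), (np.int64(761), np.int64(-156), np.int64(2))]
128 [(np.int64(752), np.int64(105), np.int64(-4)), (np.int64(750), np.int64(40), np.int64(-1)), (np.int64(696), np.int64(-21), np.int64(149)), (np.int64(692), np.int64(-77), np.int64(157)), (np.int64(745), np.int64(-156), np.int64(0))]
134 [(np.int64(686), np.int64(93), np.int64(143)), (np.int64(681), np.int64(36), np.int64(154)), (np.int64(676), np.int64(-20), np.int64(167)), (np.int64(673), np.int64(-75), np.int64(172)), (np.int64(730), np.int64(-156), np.int64(-4))]
140 [(np.int64(666), np.int64(91), np.int64(163)), (np.int64(662), np.int64(35), np.int64(171)), (np.int64(658), np.int64(-19), np.int64(179)), (np.int64(654),
[... 2414 characters left out ...]
nt64(549), np.int64(-143), np.int64(31))]
206 [(np.int64(545), np.int64(106), np.int64(-4)), (np.int64(528), np.int64(40), np.int64(89)), (np.int64(528), np.int64(-18), np.int64(80)), None, (np.int64(538), np.int64(-145), np.int64(5))]
212 [(np.int64(530), np.int64(106), np.int64(-2)), (np.int64(516), np.int64(41), np.int64(74)), (np.int64(517), np.int64(-18), np.int64(61)), (np.int64(525), np.int64(-82), np.int64(1)), (np.int64(523), np.int64(-145), np.int64(4))]
218 [(np.int64(514), np.int64(106), np.int64(2)), (np.int64(502), np.int64(41), np.int64(77)), (np.int64(511), np.int64(-19), np.int64(1)), (np.int64(510), np.int64(-82), np.int64(0)), (np.int64(509), np.int64(-145), np.int64(-2))]
```

View pics/topc.png

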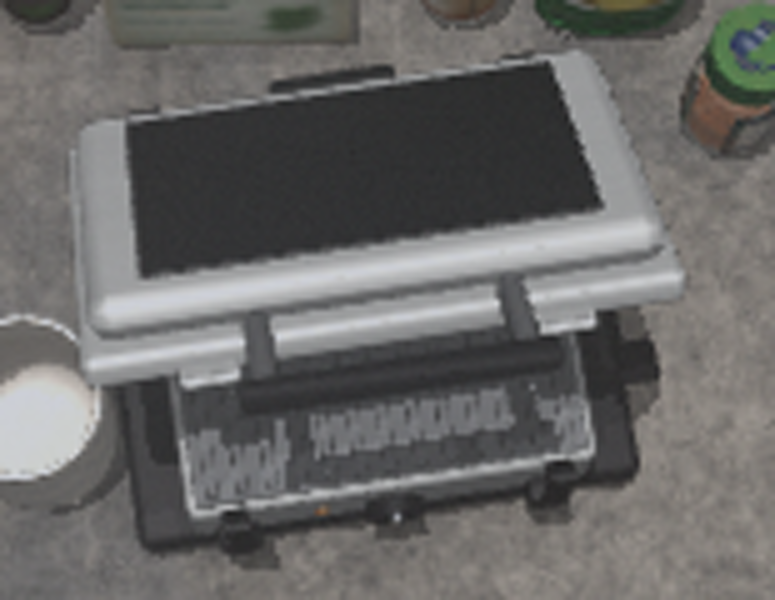

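View pics/scenec.png

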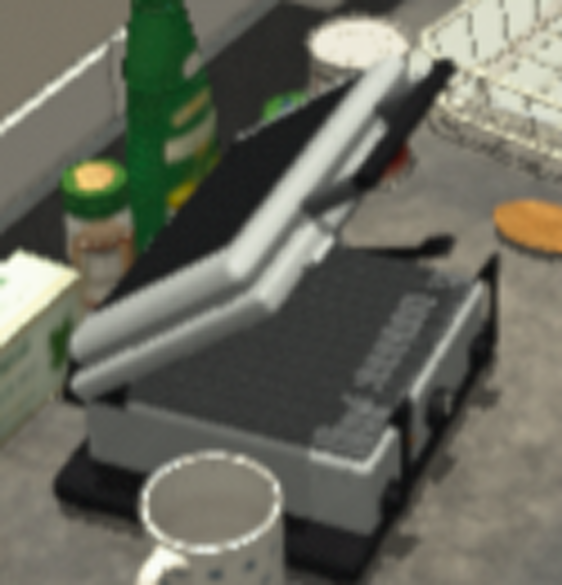

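The top crop shows the bar handle from (243,393) to (565,352), the lever pad at about (640,362), and the pan's front corners at (145,545) and (635,470). In the scene crop the handle ends are near (447,68) and (355,185), with the pad near (440,245). I'll fit the grill pose and lid angle to these.

```bash
cat >> h.py <<'E'
def lidpt(th,d,y,h):
    return np.array([85-(d*np.cos(th)-h*np.sin(th)),y,100+d*np.sin(th)+h*np.cos(th)])/1000
def toW(p,g):
    x,y,a=p[:3]; c,s=np.cos(a),np.sin(a); g=np.asarray(g,float)
    return np.array([[c,-s,0],[s,c,0],[0,0,1]])@g+[x,y,0]
E
cat > fit.py <<'E'
from h import *
from scipy.optimize import least_squares
T=np.load("pics/top0.npz");S=np.load("pics/scene0.npz")
WT=cloud(T); t=lambda a,b:(190+(a+.5)/5-.5,110+(b+.5)/5-.5); s=lambda a,b:(170+(a+.5)/4.5-.5,115+(b+.5)/4.5-.5)
def pts(p):
    th=p[3]; L=lambda *a:toW(p,lidpt(th,*a)); G=lambda *a:toW(p,np.array(a)/1000)
    return [(T,L(225,64,20),t(243,393)),(T,L(225,-64,20),t(565,352)),(T,G(-55,-123.5,84),t(640,362)),
     (T,G(-102.5,125,p[4]*1000),t(145,547)),(T,G(-102.5,-125,p[4]*1000),t(636,472)),
     (S,L(225,-64,20),s(447,68)),(S,L(225,64,20),s(352,188)),(S,G(-55,-123.5,84),s(440,243))]
gl=WT[140:155:3,240:300:6].reshape(-1,3)  # black glass
m=np.isfinite(gl).all(1); gl=gl[m]
def pix(p): return np.array([proj(f,X)[0]-uv for f,X,uv in pts(p)])
def plane(p):
    c,sn=np.cos(p[2]),np.sin(p[2]); d=gl-[p[0],p[1],0]; gx=d[:,0]*c+d[:,1]*sn
    th=p[3]; fx=.085-gx; hz=gl[:,2]-.1
    return hz*np.cos(th)-fx*np.sin(th)-.033
r=least_squares(lambda p:np.r_[pix(p).ravel(),plane(p)/.004/5],[.65,0,.1,.6,.03],loss="soft_l1")
if __name__=="__main__":
    print(r.x.round(4)); print(pix(r.x).round(1)); print("plane mm",(plane(r.x)*1000).mean().round(1),(plane(r.x)*1000).std().round(1))
    p=r.x
    print("handle",toW(p,lidpt(p[3],225,0,20)),"pad",toW(p,[-.055,-.1235,.084]), "jar",toW(p,[.09,-.2,0]))
E
python3 fit.py
```

```text
[ 0.6254 -0.0156  0.1098  0.6478  0.0131]
[[-0.3 -0. ]
 [-0.8 -0.1]
 [ 0.3 -0.7]
 [-0.6 -0.1]
 [ 0.9  1.9]
 [-0.   0.4]
 [ 1.3 -0.7]
 [-0.3 -1. ]]
plane mm -0.8 1.3
handle [ 0.54356344 -0.02465312  0.25172851] pad [ 0.58427631 -0.14441253  0.084     ] jar [ 0.73678702 -0.20456013  0.        ]
```

```bash
cat >> h.py <<'E'
from scipy.spatial.transform import Rotation as Ro
P=np.array([0.6254,-0.0156,0.1098,0.6478])
def rpy(zax,yax):
    z=zax/np.linalg.norm(zax); y=yax-z*(yax@z); y/=np.linalg.norm(y)
    return Ro.from_matrix(np.c_[np.cross(y,z),y,z]).as_euler("xyz")
def gdir(v): return Ro.from_euler("z",P[2]).as_matrix()@np.asarray(v,float)
def lever(cz,lean=np.radians(42),cy=-.125,cx=-.057,sgn=1,back=0):
    a=gdir([0,np.sin(lean),-np.cos(lean)]); b=gdir([0,np.cos(lean),np.sin(lean)])
    tip=toW(P,[cx,cy,cz])+.011*b
    return tip-(.011+back)*a, rpy(a,gdir([sgn,0,0]))
def hand(th,dz=0,sgn=1,tilt=0):  # TCP for gripping bar, grasp point 8 mm behind TCP
    zt=gdir([np.sin(tilt),0,-np.cos(tilt)])
    p=toW(P,lidpt(th,225,0,20))+.008*zt; p[2]+=dz
    return p, rpy(zt,gdir([sgn,0,0]))
E
python3 - <<'E'
from h import *
from plant import robot
for sg in (1,-1):
    for n,a in (("hover",lever(.1,sgn=sg,back=.12)),("down",lever(.044,sgn=sg)),("h",hand(.65,.12,sg)),("h.75",hand(.75,0,sg)),("h0",hand(0,0,sg))):
        q=robot.inverse_kinematics(*a); print(sg,n,a[0].round(3),a[1].round(2),None if q is None else np.round(q,2))
E
```

```text
1 hover [ 0.591 -0.225  0.205] [ 3.14 -0.73  1.68] [ 0.94  0.76 -0.63  1.35 -0.22  1.51  0.53]
1 down [ 0.582 -0.145  0.06 ] [ 3.14 -0.73  1.68] [ 0.91  0.87 -0.68  1.58 -0.16  1.18  0.54]
1 h [ 0.544 -0.025  0.364] [3.14 0.   1.68] [ 0.62  0.23 -0.79  1.57  0.17  1.41 -0.08]
1 h.75 [ 0.56  -0.023  0.26 ] [3.14 0.   1.68] [ 0.56  0.32 -0.75  1.7   0.23  1.21 -0.14]
1 h0 [ 0.486 -0.031  0.112] [3.14 0.   1.68] [ 0.57  0.36 -0.71  2.03  0.31  0.85 -0.21]
-1 hover [ 0.591 -0.225  0.205] [ 3.14  0.73 -1.46] [ 0.48  0.68  0.15  1.39 -0.62  1.63 -2.27]
-1 down [ 0.582 -0.145  0.06 ] [ 3.14  0.73 -1.46] [ 0.45  0.76  0.06  1.61 -0.65  1.32 -2.19]
-1 h [ 0.544 -0.025  0.364] [ 3.14  0.   -1.46] None
-1 h.75 [ 0.56  -0.023  0.26 ] [ 3.14  0.   -1.46] [-0.95  0.46  1.28  1.78 -0.47  1.25 -2.58]
-1 h0 [ 0.486 -0.031  0.112] [ 3.14  0.   -1.46] [-0.88  0.47  1.12  2.11 -0.55  0.9  -2.47]
```

```bash
python3 - <<'E'
from h import *
from plant import robot
robot.move_straight(robot.sense()["tcp_pos"]+[0,0,.12],vel=.3)
robot.grip(0.0,40)
robot.goto(*lever(.1,back=.12))
s=robot.sense(); print(s["t"],s["tcp_pos"],s["wrist_force"])
f=robot.grab_frame("wrist"); np.savez("pics/w1.npz",**f)
im=np.ascontiguousarray(f["image"][:,:,::-1])
for q in ([-.044,-.114,.084],[-.066,-.114,.084],[-.066,-.133,.084],[-.044,-.133,.084],[-.055,-.1235,.084]):
    u=proj(f,toW(P,q))[0]; print(u.round(1)); cv2.circle(im,tuple(np.round(u).astype(int)),2,(0,0,255),-1)
cv2.imwrite("pics/w1.png",im)
E
```

```text
3.4917 [ 0.59081486 -0.22672464  0.20489003] [0.16998091 0.4940467  0.03884526]
[267.  183.2]
[247.8 183.3]
[247.7 198.3]
[267.3 198.3]
[257.4 190.7]
```

View pics/w1.png

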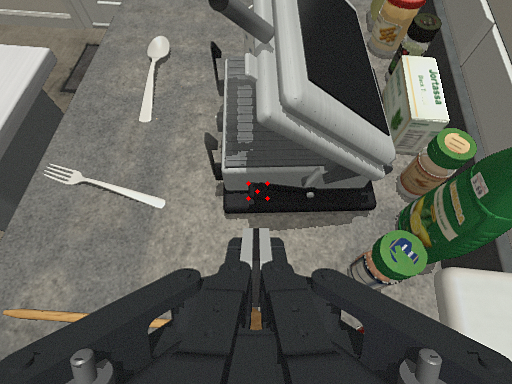

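The wrist view puts the black pad under the projected points, near (257,191), so the fit holds. The spice jar is clear of the gripper at (390,260). Pushing the lever now.

```bash
python3 - <<'E'
from h import *
from plant import robot
robot.move_straight(lever(.094)[0],vel=.12,contact_N=12)
print(robot.sense()["tcp_pos"]-lever(.094)[0],robot.sense()["wrist_force"])
h=robot.move_straight(lever(.040)[0],vel=.04,contact_N=16)
s=robot.sense(); print(h,s["t"],s["tcp_pos"]-lever(.047)[0],s["wrist_force"])
robot.sleep(.3)
robot.move_straight(lever(.047,back=.13)[0]+[0,0,.03],vel=.2)
f=robot.grab_frame("wrist"); np.savez("pics/w2.npz",**f); W=cloud(f)
im=f["image"]; c=cv2.resize(im[120:230,200:400,::-1],None,fx=4,fy=4,interpolation=cv2.INTER_CUBIC); cv2.imwrite("pics/w2.png",c)
print(robot.sense()["t"])
E
```

```text
[ 0.00052905 -0.0008119   0.00044513] [-0.45795941 -0.37569959 -0.18343901]
False 6.2333 [ 1.90306151e-04 -3.87596180e-05 -6.71591894e-03] [-0.34899082  0.25272017 -0.60717434]
7.5333
```

View pics/w2.png

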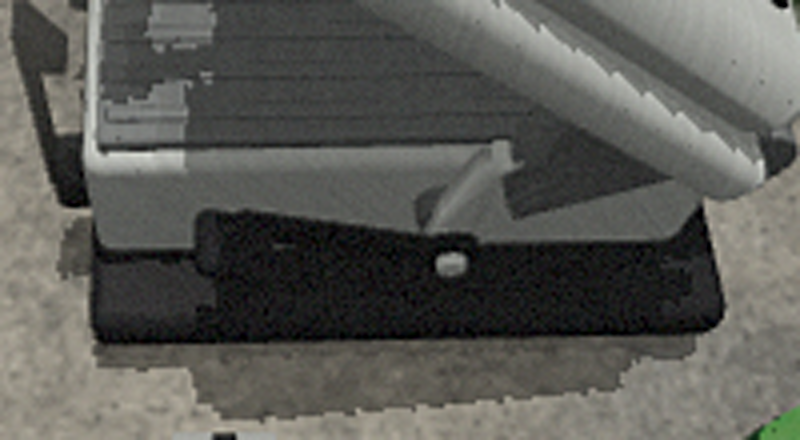

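```bash
python3 - <<'E'
from h import *
f=np.load("pics/w2.npz"); W=cloud(f)
for a in (0,.275,.55):
    F,H=67*np.cos(a)+24*np.sin(a),24*np.cos(a)-67*np.sin(a)
    print(a,proj(f,toW(P,np.array([12-F,-123.5,60+H])/1000)).round(1))
print("pivot",proj(f,toW(P,[.012,-.133,.06])), "pan corner",proj(f,toW(P,[-.1025,-.125,.013])),proj(f,toW(P,[.1025,-.125,.013])),"housing top front right",proj(f,toW(P,[-.095,-.098,.082])))
c,s=np.cos(P[2]),np.sin(P[2])
for v in range(170,202,3):
    print(v,[tuple(int(q) for q in np.nan_to_num(1000*np.r_[(W[v,u,:2]-P[:2])@[[c,-s],[s,c]],W[v,u,2]])) for u in (246,250,254,258,264,280,300)])
E
```

```text
0 [[258.  180.9]]
0.275 [[254.4 188.8]]
0.55 [[255.6 196. ]]
pivot [[316.32700903 198.06756549]] pan corner [[221.26009075 207.64494333]] [[378.4146398  207.50922893]] housing top front right [[222.52677744 161.91224542]]
170 [(-69, -95, 60), (-64, -96, 60), (-59, -96, 60), (-54, -95, 60), (-47, -95, 58), (-28, -95, 59), (-3, -94, 58)]
173 [(0, 0, 0), (-63, -113, 84), (-59, -114, 85), (-54, -112, 82), (-48, -112, 81), (-27, -96, 53), (-2, -94, 50)]
176 [(-69, -96, 45), (-63, -118, 85), (-59, -117, 84), (-54, -117, 84), (-48, -115, 81), (-30, -113, 76), (-1, -94, 42)]
179 [(-69, -96, 38), (-63, -121, 85), (-59, -122, 86), (-54, -120, 83), (-48, -120, 83), (-30, -115, 74), (-6, -114, 70)]
182 [(-70, -96, 30), (-63, -124, 84), (-59, -125, 85), (-54, -124, 83), (-48, -123, 81), (-25, -95, 27), (-6, -114, 65)]
185 [(-70, -100, 29), (-63, -129, 85), (-59, -129, 85), (-54, -128, 83), (-48, -127, 82), (-26, -100, 30), (0, -100, 30)]
188 [(-69, -104, 29), (-63, -130, 80), (-59, -130, 81), (-54, -131, 81), (-48, -130, 80), (-26, -105, 30), (0, -104, 29)]
191 [(-69, -109, 29), (-64, -108, 29), (-59, -108, 28), (-54, -109, 30), (-46, -109, 30), (-26, -110, 31), (-1, -109, 30)]
194 [(-69, -112, 28), (-64, -113, 30), (-59, -113, 29), (-54, -113, 29), (-46, -113, 29), (-26, -113, 30), (-1, -113, 29)]
197 [(-69, -117, 30), (-64, -117, 29), (-59, -117, 28), (-54, -117, 30), (-47, -117, 30), (-26, -117, 29), (-1, -117, 30)]
200 [(-69, -121, 28), (0, 0, 0), (-59, -121, 28), (-54, -120, 26), (-47, -120, 28), (-26, -120, 26), (-1, -120, 26)]
```

```bash
python3 - <<'E'
from h import *
from plant import robot
s=robot.sense(); print(s["opening"],s["tcp_pos"],s["tcp_rot"],s["wrist_force"])
f=np.load("pics/w2.npz"); W=cloud(f)
R=Ro.from_euler("xyz",s["tcp_rot"]).as_matrix(); T=(W-s["tcp_pos"])@R
print("TCP px",proj(f,s["tcp_pos"]),"tip px",proj(f,s["tcp_pos"]+R[:,2]*.011))
for v in range(222,275,5): print(v,[tuple(int(q) for q in np.nan_to_num(T[v,u]*1000)) for u in (244,248,252,256,260,264,268)])
E
```

```text
0.002584706188586332 [ 0.59112652 -0.23054214  0.18795156] [-3.13887308 -0.7348813   1.68024509] [-0.41497837 -0.41392493 -0.13855639]
TCP px [[255.30632664 223.94216996]] tip px [[255.29843043 217.626369  ]]
222 [(-74, -15, 187), (-74, -9, 186), (-74, -4, 186), (-73, 0, 185), (-74, 6, 185), (-74, 11, 186), (-74, 16, 186)]
227 [(-79, -14, 180), (-79, -9, 182), (-79, -4, 182), (-79, 0, 182), (-79, 6, 181), (-79, 11, 182), (-79, 16, 182)]
232 [(11, -5, -37), (11, -3, -37), (11, -1, -38), (11, 0, -37), (11, 2, -38), (12, 4, -39), (11, 6, -38)]
237 [(11, -5, -43), (11, -3, -43), (11, -1, -43), (11, 0, -43), (11, 2, -43), (11, 4, -43), (11, 6, -43)]
242 [(10, -5, -47), (11, -3, -49), (11, -1, -49), (10, 0, -48), (11, 2, -49), (10, 4, -47), (11, 5, -48)]
247 [(11, -5, -53), (11, -3, -53), (11, -1, -53), (11, 0, -53), (11, 2, -53), (11, 3, -53), (11, 5, -53)]
252 [(10, -4, -57), (11, -3, -59), (11, -1, -58), (10, 0, -57), (11, 2, -58), (11, 3, -58), (11, 5, -58)]
257 [(11, -4, -62), (11, -3, -63), (10, -1, -61), (11, 0, -62), (11, 1, -63), (11, 3, -62), (11, 5, -63)]
262 [(11, -4, -67), (10, -2, -66), (10, -1, -65), (10, 0, -65), (10, 1, -65), (10, 3, -65), (12, 4, -68)]
267 [(11, -4, -71), (12, -2, -73), (8, -1, -66), (8, 0, -65), (8, 1, -65), (12, 3, -72), (11, 4, -71)]
272 [(12, -4, -76), (11, -2, -75), (5, -1, -64), (6, 0, -65), (7, 1, -67), (12, 3, -75), (11, 4, -75)]
```

The pad hasn't moved: it measures z ≈ 84. The wrist depth puts the fingertips about 34 mm behind the reported TCP, where they should be 11 mm ahead of it. I'll check that with the other two cameras before moving again.

```bash
python3 - <<'E'
from h import *
from plant import robot
s=robot.sense(); R=Ro.from_euler("xyz",s["tcp_rot"]).as_matrix()
print("joint-vs-ik",np.round(np.array(robot.inverse_kinematics(s["tcp_pos"],s["tcp_rot"]))-s["joint_pos"],3))
for n in ("wrist","top","scene"):
    f=robot.grab_frame(n); np.savez(f"pics/{n}3.npz",**f); W=cloud(f); T=((W-s["tcp_pos"])@R).reshape(-1,3)*1000
    m=np.isfinite(T).all(1)&(abs(T[:,0])<40)&(abs(T[:,1])<40)&(T[:,2]>-160)&(T[:,2]<60)
    q=T[m]; q=q[np.argsort(-q[:,2])]; print(n,len(q)); print(q[:8].round(0).tolist())
    for lo in range(-100,20,15):
        k=q[(q[:,2]>lo)&(q[:,2]<=lo+15)]
        if len(k): print(lo,len(k),k[:,:2].min(0).round(),k[:,:2].max(0).round())
f=np.load("pics/wrist3.npz"); c=-f["R"].T@f["t"]; print("wrist cam in tool",((c-s["tcp_pos"])@R).round(3), (R.T@f["R"].T).round(3))
E
```

```text
joint-vs-ik [-0. -0.  0.  0. -0.  0.  0.]
wrist 31909
[[11.0, -5.0, -31.0], [11.0, 4.0, -31.0], [11.0, 7.0, -31.0], [11.0, -4.0, -32.0], [11.0, 5.0, -32.0], [11.0, 6.0, -32.0], [11.0, 5.0, -32.0], [11.0, -3.0, -32.0]]
-100 7125 [ -9. -40.] [18. 40.]
-85 5898 [-12. -40.] [15. 39.]
-70 1054 [-12. -20.] [14. 18.]
-55 819 [  6. -14.] [12. 14.]
-40 293 [  7. -14.] [12. 13.]
top 1612
[[8.0, -3.0, -29.0], [7.0, -6.0, -31.0], [10.0, -2.0, -31.0], [9.0, 5.0, -31.0], [11.0, 0.0, -32.0], [10.0, 7.0, -32.0], [12.0, 2.0, -33.0], [11.0, -4.0, -33.0]]
-100 235 [-12. -40.] [19. 40.]
-85 225 [-11. -36.] [15. 36.]
-70 90 [ -6. -14.] [14. 16.]
-55 98 [ -9. -14.] [13. 14.]
-40 39 [  5. -12.] [13. 13.]
scene 947
[[0.0, 5.0, -27.0], [2.0, 2.0, -27.0], [5.0, -5.0, -28.0], [1.0, -1.0, -28.0], [10.0, 0.0, -28.0], [-10.0, -4.0, -28.0], [11.0, -3.0, -29.0], [2.0, 6.0, -29.0]]
-100 112 [-20. -39.] [22. 40.]
-85 129 [-16. -38.] [19. 37.]
-70 55 [-10. -19.] [15. 15.]
-55 54 [ -7. -15.] [15. 13.]
-40 43 [-10. -13.] [15. 13.]
wrist cam in tool [ 0.071  0.    -0.17 ] [[-0.001 -0.961 -0.277]
 [ 1.    -0.001  0.001]
 [-0.001 -0.277  0.961]]
```

All three cameras put the shut fingertips 30 mm behind the reported TCP. So the nominal 11 mm ahead is off by about 42 mm along the tool axis, which explains the miss. I'll use the measured tip offset, move the grasp point by the same amount, and push again.

```bash
sed -i 's/tip-(.011+back)\*a/tip-(TIP+back)*a/; s/+.008\*zt/+(.019-TIP)*zt/; s/^P=np/TIP=-.030  # measured: tips lie 30 mm BEHIND the reported TCP\nP=np/' h.py; grep -n TIP h.py; python3 - <<'E'
from h import *
from plant import robot
for a in (lever(.04),hand(.65,.12),hand(.75),hand(.65),hand(.3),hand(0)): print(a[0].round(3),robot.inverse_kinematics(*a) is not None)
robot.move_straight(lever(.094)[0],vel=.12,contact_N=12)
print(robot.sense()["wrist_force"])
F0=robot.sense()["wrist_force"]
for z in np.arange(.088,.035,-.006):
    h=robot.move_straight(lever(z)[0],vel=.03,contact_N=14)
    s=robot.sense(); print(round(z,3),h,(s["tcp_pos"]-lever(z)[0]).round(4),(s["wrist_force"]-F0).round(1))
    if h: break
robot.sleep(.2)
robot.move_straight(lever(.047,back=.13)[0]+[0,0,.03],vel=.2)
f=robot.grab_frame("wrist"); W=cloud(f); G=(W-[P[0],P[1],0])@Ro.from_euler("z",P[2]).as_matrix()*1000
m=np.isfinite(G).all(2)&(G[...,0]>-68)&(G[...,0]<-44)&(G[...,1]<-105)&(G[...,1]>-135)&(G[...,2]>35)&(G[...,2]<95)
print(m.sum(),np.percentile(G[m],[10,50,90],axis=0).round(0)); print(robot.sense()["t"])
E
```

```text
19:TIP=-.030  # measured: tips lie 30 mm BEHIND the reported TCP
28:    return tip-(TIP+back)*a, rpy(a,gdir([sgn,0,0]))
31:    p=toW(P,lidpt(th,225,0,20))+(.019-TIP)*zt; p[2]+=dz
[ 0.579 -0.118  0.025] True
[ 0.544 -0.025  0.323] True
[ 0.56  -0.023  0.219] True
[ 0.544 -0.025  0.203] True
[ 0.502 -0.029  0.137] True
[ 0.486 -0.031  0.071] True
[-0.21460952 -0.82349024 -0.30756287]
0.088 False [-0.0002 -0.0001 -0.0003] [-0.1  0.6  0.3]
0.082 False [-0.     -0.     -0.0002] [-0.2  0.4  0.5]
0.076 False [-0.0001 -0.     -0.0004] [ 0.5  1.1 -0.3]
0.07 False [ 0.     -0.     -0.0004] [-0.   1.1  0.3]
0.064 False [ 0.     -0.0001 -0.0005] [-0.4  0.9  0.3]
0.058 False [ 0.     -0.0001 -0.0003] [0.3 0.3 0.8]
0.052 False [ 0.0003 -0.     -0.0002] [0.5 0.8 1.6]
0.046 False [0.001  0.0002 0.0015] [-0.3 -0.5  8.7]
0.04 True [0.0012 0.0003 0.0077] [-1.8 -1.4  9. ]
375 [[ -65. -130.   44.]
 [ -55. -122.   47.]
 [ -47. -115.   50.]]
13.3417
```

The lever is down: the pad top measures z = 47 mm, resting against its stop. Next is the handle, with a check of the bar's position in the tool frame from the hover pose.

```bash
python3 - <<'E'
from h import *
from plant import robot
th=P[3]
p=robot.sense()["tcp_pos"]; robot.move_straight([p[0],p[1]-.03,.36],vel=.25)
robot.grip(.45,40)
robot.goto(*hand(th,.10))
s=robot.sense(); R=Ro.from_euler("xyz",s["tcp_rot"]).as_matrix()
for n in ("wrist","top"):
    f=robot.grab_frame(n); W=cloud(f); np.savez(f"pics/{n}4.npz",**f)
    G=(W-[P[0],P[1],0])@Ro.from_euler("z",P[2]).as_matrix()*1000
    b=lidpt(th,225,0,20)*1000
    m=np.isfinite(G).all(2)&(abs(G[...,0]-b[0])<14)&(abs(G[...,1])<62)&(abs(G[...,2]-b[2])<14)
    q=G[m]; print(n,"bar model",b.round(1),m.sum(),np.percentile(q,[5,50,95],axis=0).round(1).tolist() if len(q) else 0)
    T=((W-s["tcp_pos"])@R).reshape(-1,3)*1000
    k=T[np.isfinite(T).all(1)&(abs(T[:,0])<14)&(abs(T[:,1])<60)&(T[:,2]>-90)&(T[:,2]<0)]
    print("tips",k[:,2].max().round(), np.percentile(k[k[:,2]>-60][:,1],[0,100]).round() if (k[:,2]>-60).any() else 0)
print(s["t"],s["opening"]); cv2.imwrite("pics/w4.png",np.load("pics/wrist4.npz")["image"][:,:,::-1])
E
```

```text
wrist bar model [-82.3   0.  251.7] 3083 [[-90.9, -53.3, 249.1], [-83.9, 8.5, 261.3], [-72.6, 58.1, 263.2]]
tips -28.0 [-33.  33.]
top bar model [-82.3   0.  251.7] 204 [[-92.1, 13.7, 251.2], [-85.9, 38.9, 261.2], [-73.6, 59.2, 264.4]]Traceback (most recent call last):
  File "<stdin>", line 16, in <module>
    return umr_maximum(a, axis, None, out, keepdims, initial, where)
ValueError: zero-size array to reduction operation maximum which has no identity
```

```bash
sed -i 's/^P=.*/P=np.array([0.6234,-0.0158,0.1098,0.665])/' h.py; python3 - <<'E'
from h import *
from plant import robot
th=P[3]
print(robot.move_straight(hand(th,0)[0],vel=.08,contact_N=12))
s=robot.sense(); print(s["tcp_pos"]-hand(th)[0],s["wrist_force"])
robot.grip(0,45)
s=robot.sense(); print(s["opening"],s["gripper_force"],s["wrist_force"],s["t"])
for n in ("scene","wrist"): 
    f=robot.grab_frame(n); np.savez(f"pics/{n}5.npz",**f)
a=np.load("pics/scene5.npz")["image"][100:240,150:310,::-1]; cv2.imwrite("pics/s5.png",cv2.resize(a,None,fx=4,fy=4,interpolation=cv2.INTER_CUBIC))
E
```

```text
False
[0.00045087 0.00010153 0.0005924 ] [-0.36743109 -0.41043549  0.02834629]
0.1475832706288339 43.68517220020294 [-5.80189771 -1.25343824  4.17374443] 17.5583
```

View pics/s5.png

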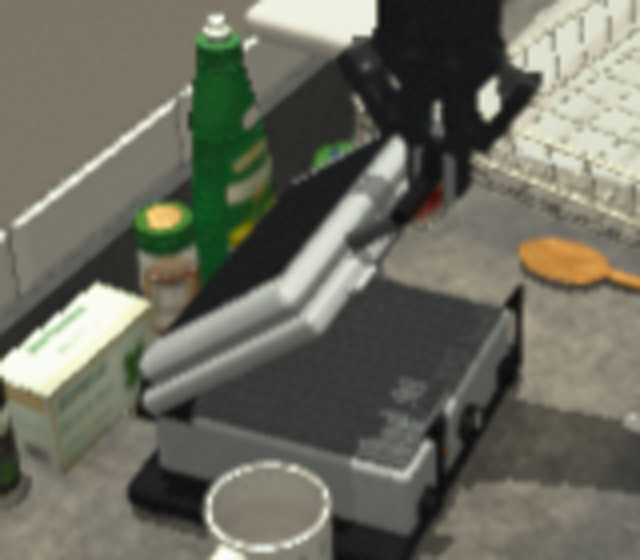

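The fingers are closed on the bar, with a gap of about 12.5 mm and 44 N. Lifting 0.1 rad now, then lowering in steps while watching the force.

```bash
python3 - <<'E'
from h import *
from plant import robot
th=P[3]
def go(t,vel,c=None):
    h=robot.move_straight(hand(t)[0],vel=vel,contact_N=c); s=robot.sense()
    print(round(t,3),h,(1000*(s["tcp_pos"]-hand(t)[0])).round(1),s["wrist_force"].round(1),round(s["opening"],3),round(s["t"],2)); return h
for t in (th+.035,th+.07,th+.10): go(t,.05)
robot.sleep(.2)
f=robot.grab_frame("scene"); np.savez("pics/scene6.npz",**f)
for t in np.arange(th+.06,.44,-.05):
    if go(t,.06,12): break
E
```

```text
0.7 False [-1.2 -0.2  0.3] [-6.5 -1.4  4.3] 0.146 17.97
0.735 False [-1.6 -0.1 -0.1] [-5.4 -1.   3.4] 0.15 18.27
0.765 False [-1.5 -0.1  0.1] [-6.6 -1.1  3.2] 0.147 18.56
0.725 False [-1.5 -0.2  0.1] [-6.8 -0.6  4.2] 0.147 19.11
0.675 False [-1.1 -0.3  0.7] [-7.1 -0.8  7.3] 0.149 19.45
0.625 False [-1.2 -0.5  0.6] [-8.2 -1.   5.6] 0.143 19.79
0.575 False [-1.7 -0.5 -0.1] [-6.8 -1.3  3.7] 0.151 20.13
0.525 False [-1.9 -0.6 -0.3] [-7.2 -1.8  2.6] 0.147 20.48
0.475 False [-2.1 -0.7 -0.5] [-7.4 -1.7  3.1] 0.146 20.82
```

```bash
cat > lid.py <<'E'
from h import *
def lidangle(f):
    W=cloud(f); G=(W-[P[0],P[1],0])@Ro.from_euler("z",P[2]).as_matrix()
    q=G[np.isfinite(G).all(2)&(abs(G[...,1])<.11)]; fx=.085-q[:,0]; hz=q[:,2]-.1
    best=(0,0)
    for t in np.arange(-.02,1,.005):
        h=hz*np.cos(t)-fx*np.sin(t)-.033; d=fx*np.cos(t)+hz*np.sin(t)
        n=((abs(h)<.003)&(d>.03)&(d<.15)).sum(); best=max(best,(n,t))
    return best
E
python3 - <<'E'
from lid import *
from plant import robot
print("start",lidangle(np.load("pics/top0.npz")),lidangle(np.load("pics/scene0.npz")),"lifted",lidangle(np.load("pics/scene6.npz")))
for n in ("top","scene"): print(n,lidangle(robot.grab_frame(n)))
E
```

```text
start (np.int64(2785), np.float64(0.6450000000000001)) (np.int64(660), np.float64(0.6350000000000001)) lifted (np.int64(400), np.float64(0.7400000000000001))
top (np.int64(1522), np.float64(0.4700000000000001))
scene (np.int64(1055), np.float64(0.4600000000000001))
```

The lid follows the hand. It went from about 0.64 up to 0.74 and is now at 0.465, past the next tooth, so the pawl is out. I'll keep lowering and then press.

```bash
python3 - <<'E'
from lid import *
from plant import robot
def go(t,vel,c=None):
    h=robot.move_straight(hand(t)[0],vel=vel,contact_N=c); s=robot.sense()
    print(round(t,3),h,(1000*(s["tcp_pos"]-hand(t)[0])).round(1),s["wrist_force"].round(1),round(s["opening"],3),round(s["t"],2)); return h
for t in np.arange(.425,.09,-.05):
    if go(t,.06,15): break
else:
    for t in np.arange(.06,-.021,-.01):
        if go(t,.03,35): break
    for n in ("top","scene"):
        f=robot.grab_frame(n); np.savez(f"pics/{n}7.npz",**f); print(n,lidangle(f))
E
```

```text
0.425 False [-2.2 -0.8 -0.7] [-7.1 -1.7  1.8] 0.147 21.26
0.375 False [-2.4 -0.8 -0.8] [-6.8 -2.3  1.1] 0.145 21.6
0.325 False [-2.6 -0.9 -0.9] [-6.9 -3.2  0.6] 0.151 21.94
0.275 False [-2.8 -0.9 -1.1] [-6.4 -2.1 -0.1] 0.148 22.28
0.225 False [-2.8 -1.  -0.9] [-8.4 -2.1  2.3] 0.149 22.62
0.175 False [-3.1 -1.1 -1.1] [-8.  -2.4  1.8] 0.154 22.97
0.125 False [-3.3 -1.1 -1.2] [-8.  -1.6  1.1] 0.148 23.31
0.06 False [-3.6 -1.1 -1.3] [-7.6 -2.2 -0.8] 0.151 23.95
0.05 False [-3.7 -1.2 -1.3] [-8.1 -1.6  0.4] 0.148 24.2
0.04 False [-3.7 -1.2 -1.2] [-9.1 -2.4  0.7] 0.146 24.45
0.03 False [-3.6 -1.2 -1. ] [-8.5 -1.7  1.5] 0.147 24.7
0.02 False [-3.6 -1.2 -0.7] [-11.4  -3.    5.2] 0.147 24.95
0.01 False [-3.8 -1.  -1. ] [-8.9 -0.6  1.5] 0.153 25.2
-0.0 False [-3.9 -1.1 -1.4] [-7.7 -1.4 -0.2] 0.143 25.45
-0.01 False [-4.1 -0.9 -1.9] [-6.6 -0.5 -6.1] 0.147 25.7
-0.02 False [-4.  -1.2 -1.5] [-8.8 -2.4 -0.9] 0.148 25.95
top (np.int64(3701), np.float64(3.469446951953614e-18))
scene (np.int64(1840), np.float64(-0.009999999999999998))
```

```bash
python3 - <<'E'
from lid import *
from plant import robot
p=robot.sense()["tcp_pos"]
for i in range(1,9):
    h=robot.move_straight(hand(-.02)[0]-[0,0,.0015*i],vel=.02,contact_N=25); s=robot.sense()
    print(i,h,((s["tcp_pos"]-p)*1000).round(1),s["wrist_force"].round(1),round(s["t"],2))
    if h or s["wrist_force"][2]>28: break
for n in ("top","scene"):
    f=robot.grab_frame(n); np.savez(f"pics/{n}8.npz",**f); print(n,lidangle(f))
a=f["image"][120:240,170:290,::-1]; cv2.imwrite("pics/s8.png",cv2.resize(a,None,fx=5,fy=5,interpolation=cv2.INTER_CUBIC))
E
```

```text
1 False [-0.2 -0.1 -1.4] [-9.3 -2.2  1.2] 26.3
2 False [-0.2 -0.1 -2.5] [-11.3  -2.5   4.5] 26.55
3 False [-0.3 -0.1 -3.8] [-11.2  -3.4   7.4] 26.8
4 False [-0.4 -0.1 -4.9] [-11.5  -3.3  11.5] 27.05
5 False [-0.5 -0.2 -5.9] [-14.4  -3.6  16.5] 27.3
6 False [-0.5 -0.2 -7. ] [-16.4  -2.3  20.7] 27.55
7 False [-0.5 -0.3 -8.1] [-16.3  -3.2  25.7] 27.8
8 False [-0.6 -0.3 -9.2] [-18.1  -4.   29.4] 28.05
top (np.int64(3813), np.float64(-0.0049999999999999975))
scene (np.int64(1871), np.float64(-0.015))
```

View pics/s8.png

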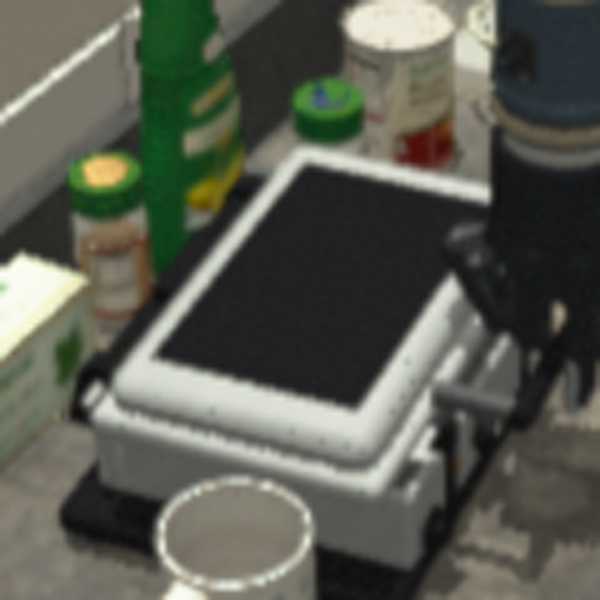

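The lid reads closed (0 ± 0.01) and has bottomed out at about 30 N. In the picture the hook at (455,450) stands beside the lid's front edge. I'll unload, release, retreat and check again.

```bash
python3 - <<'E'
from lid import *
from plant import robot
robot.move_straight(hand(-.01)[0],vel=.03); print(robot.sense()["wrist_force"])
robot.grip(.45)
s=robot.sense(); print(s["opening"],s["wrist_force"])
robot.move_straight(s["tcp_pos"]+[0,0,.13],vel=.1)
q=s["tcp_pos"]+[0,0,.2]
robot.move_straight(q,vel=.2)
f=robot.grab_frame("wrist"); np.savez("pics/wrist9.npz",**f); a=f["image"]; cv2.imwrite("pics/w9.png",a[:,:,::-1])
W=cloud(f); G=(W-[P[0],P[1],0])@Ro.from_euler("z",P[2]).as_matrix()*1000
m=np.isfinite(G).all(2)
b=G[m&(abs(G[...,0]+140)<9)&(abs(G[...,1])<50)&(G[...,2]>90)]; print("bar top",np.percentile(b,[5,50,95],axis=0).round(1).tolist())
pd=G[m&(G[...,0]>-68)&(G[...,0]<-46)&(G[...,1]<-116)&(G[...,1]>-135)&(G[...,2]>35)&(G[...,2]<88)]; print("pad",len(pd),np.median(pd,axis=0) if len(pd) else 0)
for y in (75,-75):
    k=G[m&(abs(G[...,1]-y)<9)&(G[...,0]<-85)&(G[...,0]>-125)&(G[...,2]>85)]; print(y,len(k),[(x,k[abs(k[:,0]-x)<2][:,2].round().tolist()[:6]) for x in range(-120,-85,4)])
for n in ("top","scene","wrist"): print(n,lidangle(robot.grab_frame(n)))
print(robot.sense()["t"])
E
```

```text
[ -5.89850246  -3.14549507 -19.26966573]
0.45078173249549314 [0.00294723 0.04718149 0.03654001]
bar top [[-148.3, -22.0, 124.7], [-141.3, 11.9, 381.6], [-132.1, 23.1, 393.6]]
pad 0 0
75 491 [(-120, []), (-116, [118.0, 119.0, 104.0, 119.0, 120.0, 86.0]), (-112, [119.0, 120.0, 117.0, 118.0, 118.0, 117.0]), (-108, [99.0, 100.0, 114.0, 113.0, 111.0, 115.0]), (-104, [100.0, 100.0, 102.0, 109.0, 108.0, 105.0]), (-100, [100.0, 103.0, 99.0, 100.0, 100.0, 101.0]), (-96, [107.0, 108.0, 101.0, 101.0, 106.0, 107.0]), (-92, [110.0, 108.0, 109.0, 109.0, 108.0, 110.0]), (-88, [110.0, 109.0, 109.0, 121.0, 123.0, 123.0])]
-75 255 [(-120, []), (-116, []), (-112, [93.0, 94.0, 95.0, 98.0, 98.0, 101.0]), (-108, [98.0, 100.0, 103.0, 103.0, 103.0, 107.0]), (-104, [99.0, 102.0, 100.0, 100.0, 104.0, 104.0]), (-100, [99.0, 101.0, 100.0, 101.0, 100.0, 101.0]), (-96, [99.0, 100.0, 101.0, 100.0, 99.0, 101.0]), (-92, [99.0, 100.0, 100.0, 106.0, 107.0, 100.0]), (-88, [109.0, 110.0, 110.0, 110.0, 109.0, 110.0])]
top (np.int64(1271), np.float64(-0.0049999999999999975))
scene (np.int64(1879), np.float64(-0.015))
wrist (np.int64(21356), np.float64(-0.009999999999999998))
31.3083
```

View pics/w9.png

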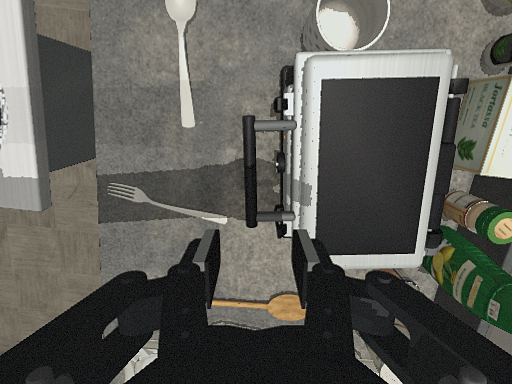

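The lid stayed shut against a 19 N upward pull, and both lip tops measure about 100 mm. In the wrist view the hooks are at the front edge near (282,103) and (281,228). I'll move the arm aside and check that the hooks are straight and the pad is down.

```bash
python3 - <<'E'
from lid import *
from plant import robot
p,o=lever(.1,back=.16); p=p+[-.04,-.02,.06]
robot.goto(p,o)
Rg=Ro.from_euler("z",P[2]).as_matrix()
T0=np.load("pics/top0.npz"); 
def hooks(f,tag):
    W=cloud(f); G=(W-[P[0],P[1],0])@Rg*1000; m=np.isfinite(G).all(2)
    for y in (75,-75):
        k=G[m&(abs(G[...,1]-y)<9)&(G[...,0]<-101)&(G[...,0]>-130)&(G[...,2]>106)&(G[...,2]<128)]
        print(tag,y,len(k),np.percentile(k,[10,50,90],axis=0).round(1).tolist() if len(k) else 0)
hooks(T0,"top0")
fs={n:robot.grab_frame(n) for n in ("top","scene","wrist")}
for n,f in fs.items():
    hooks(f,n)
    G=(cloud(f)-[P[0],P[1],0])@Rg*1000; m=np.isfinite(G).all(2)
    pd=G[m&(G[...,0]>-68)&(G[...,0]<-46)&(G[...,1]<-114)&(G[...,1]>-135)&(G[...,2]>35)&(G[...,2]<88)]
    print(n,"pad",len(pd),np.median(pd,axis=0).round(0) if len(pd) else 0,"lid",lidangle(f))
a=cv2.resize(T0["image"][180:230,220:330,::-1],None,fx=6,fy=6,interpolation=cv2.INTER_CUBIC)
b=cv2.resize(fs["top"]["image"][180:230,220:330,::-1],None,fx=6,fy=6,interpolation=cv2.INTER_CUBIC)
cv2.imwrite("pics/cmp.png",np.vstack([a,b])); print(robot.sense()["t"])
E
```

```text
top0 75 26 [[-114.9, 70.4, 108.8], [-110.8, 74.8, 114.9], [-105.3, 79.5, 120.6]]
top0 -75 27 [[-111.7, -79.6, 110.3], [-108.2, -73.9, 116.7], [-103.1, -68.7, 120.9]]
top 75 25 [[-114.6, 70.3, 109.4], [-111.0, 74.7, 116.3], [-105.8, 79.6, 119.4]]
top -75 26 [[-111.5, -79.5, 108.9], [-108.3, -74.0, 116.2], [-102.9, -68.5, 120.5]]
top pad 0 0 lid (np.int64(4287), np.float64(-0.0049999999999999975))
scene 75 21 [[-115.2, 70.6, 107.8], [-114.0, 77.9, 114.1], [-108.2, 82.0, 118.2]]
scene -75 10 [[-112.1, -77.8, 108.1], [-110.5, -73.7, 114.7], [-105.3, -66.3, 120.9]]
scene pad 0 0 lid (np.int64(1903), np.float64(-0.015))
wrist 75 48 [[-113.1, 70.0, 109.6], [-110.1, 74.4, 115.3], [-105.6, 80.0, 119.4]]
wrist -75 89 [[-110.4, -80.2, 107.3], [-106.6, -77.0, 114.1], [-102.7, -70.0, 119.3]]
wrist pad 168 [ -55. -123.   46.] lid (np.int64(10944), np.float64(-0.009999999999999998))
32.4583
```

View pics/cmp.png

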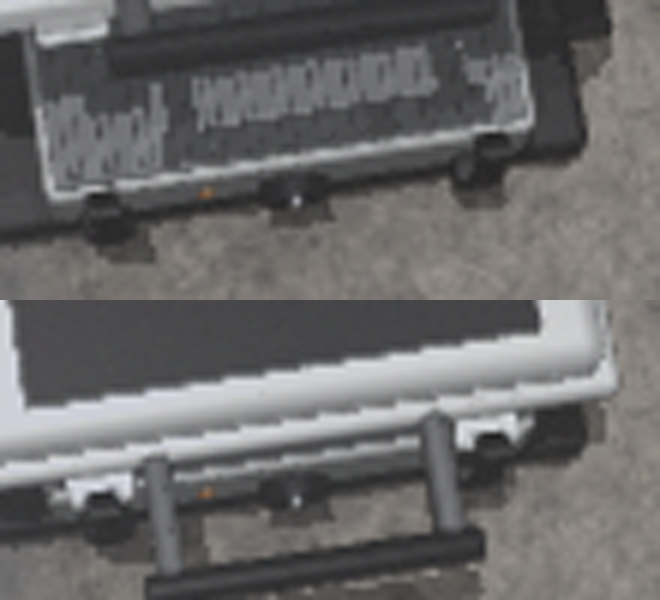

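The hooks sit where they did at the start (within 0.3 mm), with their noses over the lips at (100,490) and (492,440). The pad is down at z = 46 mm, the lid is shut and the arm is clear, so I'm handing in.

```bash
python3 -c "
from plant import robot
print(robot.close_job())"
```

```text
the job is handed in; nothing more can be done
None
```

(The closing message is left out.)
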